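# Take the short sole pattern off its hook and file it in the rack

## Robot

A 6-joint arm with a two-finger parallel gripper is mounted at the origin on the work surface. World frame = base frame: x ahead of the robot, y to its left, z up, the work surface at z = 0. Lengths are in mm, angles in degrees, forces in N, time in s.
With the tool pointing down it reaches from about 350 to 850 mm from the base axis. Payload 8.1 kg.
Tool frame: the origin (TCP) lies midway between the tips of the shut fingers; the grasp point (between the pads) lies 19 mm behind it; z points along the fingers, y is the line along which they close (so a half turn about z gives the same grasp; the last joint's range is limited). The gripper opens to 85 mm and grips with 20 to 120 N. Pads are 22 mm wide; open, the fingers measure 114 mm over their backs; the gripper's body (76 mm by 85 mm) begins 54 mm behind the grasp point. The pads swing forward as they close: fully open they stand 13 mm farther back than shut.
Start: joints at [-81.669, 7.471, 85.268, -0, 87.261, -4.893], TCP at [137.274, -584.09, 192.492] pointing down, gripper open.
Joint ranges: [-169.43, 169.43], [-51.17, 129.36], [1.28, 143.12], [-76.62, 256.62], [0, 156.53], [-152.29, 152.29]. Speed limits (degrees/s): [136.94, 136.94, 159.86, 180, 180, 180].

## Interface

Orientations are given as [roll, pitch, yaw] about the fixed x, y, z axes, in that order (R = Rz(yaw) Ry(pitch) Rx(roll)).
In Python, from bench import sense, snapshot, camera_params, hand_in, masks_of, pinpoint gives the robot as it stands.
- The arm moves only by the tool step_arm, never from a script. Its argument "targets" is a list of rows, each an object with "angular": the turn, a rotation vector about the tool's x, y, z scaled (see below), a list of three; "dp": the shift along the tool's x, y, z scaled (see below), a list of three; "fingers": the closure, from 0 (fully open) to 1 (shut). A call has exactly 8 rows; each row is the pose to reach, as a shift and turn from the pose commanded when the call began, along the tool's axes at that moment, turning the shorter way round; what a row does not reach only later rows make up. The controller multiplies each number of a shift by 0.2 m and each number of a turn by 180 degrees. A row lasts 1/8 s, in which the tool goes at most 62.5 mm and 10.7 degrees, less where a joint would pass 70% of its speed; a pose out of reach is approached as far as the arm can. A call with a number of a shift or a turn outside -1 to 1 is refused whole. A call with a gripper value outside its range is refused whole. The fingers move at their own pace and stop on an object; "newtons" is the grip in N (left out, the last holds). Time passes only in rows, so rows that repeat a pose let the fingers close, or fill a call up. It gives the time, the measured TCP pose, the force, the opening and the grip force at its end, in the units of the state.
- sense(): the state, without advancing time (a new reading comes with each control period).
- snapshot(name): name is "scene" or "top"; returns the picture (420x560x3 uint8, blue, green, red); there is no depth.
- camera_params(name): a dict with "vfov" (degrees; the focal length in pixels is half the picture's height over the tangent of half this angle, whatever the lens; pixels are square), "cx", "cy" (the principal point, pixels), "D" ([k1, k2, p1, p2, k3] as OpenCV has them; the pictures are not rectified), "R" (3x3) and "t" (3): a world point X has camera coordinates R X + t. Camera axes: x right, y down, z forward; pixel columns grow to the right and rows downward; lengths in mm; the calibration is good to about 2 mm. A picture is of the moment at which its call begins. camera_params takes no time and is no camera call.
- hand_in(): hands the job in; it is judged then, once.
Trained networks look in the newest picture that a camera, given by its name, has taken for a name from the list of things; names that differ only in an ending like _2 or _b are one class to them, and where a whole thing is asked for, a point or a joint stands for the part that bears it (a point fixed in the world has none). Each returns a list of dicts, best first, with "conf" (0 to 1); they miss things now and then, are a little off and sometimes report something else, mostly with a low value. They report only what shows in the picture. A call takes as long as a camera call. They do not tell look-alikes from the thing itself.
- masks_of(camera, label): "pixels" (420x560 bool, what is visible of it) and "at" ([column, row] in pixels, amid what is visible of it).
- pinpoint(camera, label): "at" ([column, row] in pixels: a listed point, or the origin of a listed thing).
The state is a dict: "time": time; "joint_pos": joint angles; "qd": joint speeds; "joint_efforts": joint torques, N m; "tool_pos": TCP position; "tcp_rot": TCP orientation; "ft_force": force on the tool from outside, world axes, zero at the start; "wrist_torque": the same for the moment, N m; "finger_gap": finger opening in mm; "grip_force": force on a finger pad.
Only numpy, scipy, OpenCV 4.12 (cv2) and the standard library are available. Lean on these libraries where they do the work, as an engineer would, in place of code of your own. Each camera call takes 0.05 s, during which the arm holds its last target. There are 200 camera calls.

## Task

Two plywood sole patterns hang on hook stands: lift the shorter one up and off its hook and stand it, wide toe end down, in the empty near slot of the wooden rack. Lower it to the bottom of the slot before letting go of it, so that it stands there upright. Leave the longer pattern hanging and everything else where it is.

Things in the scene. Friction and masses are not known exactly. Their poses are not given: they have to be found in the camera images.
- short_pattern: Shorter of two loose sole-shaped plywood patterns, 150 mm long, 10 mm thick, about 0.09 kg, hanging toe down on stand_a's hook. Origin: centre of the toe (lower) end; x = thickness, y = width, z = along it to the heel (upper) end. Upper 95 mm: straight sides, 48 mm wide, heel corners rounded 11 mm; lower 55 mm: tread, 62 mm wide, corners rounded 16 mm. It may swing when touched.
- window_top (a point): Middle of the upper edge of the short pattern's hanging window, z = 128 mm on it; axes as the pattern. The window goes through the thickness, 20 mm wide (y), 40 mm high (z = 88 to 128 mm), with 14 mm of wood either side and 22 mm above. The hook's bar passes through it along x and carries it by this edge.
- heel_end (a point): Middle of the short pattern's upper (heel) end, z = 150 mm on it; axes as the pattern. From above it can be gripped across its 48 mm width (y), a finger at each side edge, fingertips about 45 mm below this point.
- long_pattern: Bystander: the longer pattern, same shape and wood, 200 mm long, tread 74 mm wide, hanging on the hook of stand_b. Origin and axes as for the short one.
- stand_a: Fixed steel hook stand that carries the short pattern. Origin on the bench right below the hook's seat; z up; the hook points to the stand's -x, roughly towards the robot (yaw varies). Base plate 150 x 110 x 10 mm, x = -40 to 110 mm; post 14 mm thick at x = 65 mm, 250 mm high. Hook bar 8 mm thick, from the post gently down to a level seat (x = 10 to -9 mm), then up to the tip.
- stand_a_tip (a point): Centre of the hook's rounded tip (8 mm thick), 249 mm above the bench, 20 mm to -x of the seat; its top is 14 mm above the seat. To come off, the pattern has to rise by 14 to 30 mm (22 mm is midway), then travel along the stand's -x by 40 mm or more.
- stand_b: Identical fixed hook stand that carries the long pattern. The two stands may have either place.
- stand_a_seat (a point): Point on top of the seat of stand_a's hook, 239 mm above the bench, where the window's upper edge rests; axes as stand_a.
- rack: Fixed wooden rack 80 (x) x 116 (y) x 61 mm high with two slots open at the top, each 22 mm wide (x), 84 mm long (y), 55 mm deep. Origin: centre of its underside; x points away from the robot (yaw varies). Walls across x 12 mm, end walls 16 mm. The near slot (x = -17 mm) is empty; the far one (x = +17 mm) holds the heel pattern.
- slot (a point): Centre of the floor of the empty near slot, 6 mm above the bench; x across the slot, y along it, z up (the rack's axes).
- heel_pattern: Bystander: small plywood heel pattern, 60 x 12 x 78 mm, standing loose in the far slot, 23 mm proud of the rack. Origin: middle of its lower edge.
- tin: Bystander: open steel glue tin, 100 mm wide, 115 mm high, loose; origin under its centre.
- tape_roll: Bystander: roll of paper tape lying flat, 104 mm outside, 46 mm high, loose; origin under its centre.
- spool: Bystander: white thread spool, 52 mm wide, 82 mm high, standing loose; origin under its centre.
- hammer: Bystander: hammer, 220 mm long, lying loose on the bench.
Not all that is in view belongs to the job. What is shaped like the stand_a but purple or red is not meant.

How it is judged:
By the outcome, as a careful person would: the job done as asked, in the order asked, and still so for the second after the job is handed in, with the robot touching nothing.
It also fails if it takes over 54 s, if anything falls off the work surface, if the arm or the gripper's body presses on something with over 40 N, if the wrist force passes 120 N, or if a joint passes its speed limit or range.

## Working session

There is one attempt and no reset: what is moved stays moved. The work goes in short steps, Python scripts to look and compute and a tool call to move; the robot and the scene stay as the last step left them, time stands still between calls to the robot, and variables do not carry over. Pictures are saved under pics/ and viewed, at most 10 in all, crops included, and the job is handed in when it is done.

Besides the shell and the picture viewer there is one more tool, called after "Emit:" by a JSON object that holds its "name" and its "arguments". step_arm: Moves the arm, as the interface text tells. Its arguments: {"type":"object","properties":{"targets":{"type":"array","items":{"type":"object","properties":{"angular":{"type":"array","items":{"type":"number","minimum":-1,"maximum":1}},"dp":{"type":"array","items":{"type":"number","minimum":-1,"maximum":1}},"fingers":{"type":"number"}}}},"newtons":{"type":"number"}},"required":["targets"]}

```bash
mkdir -p pics; cat > h.py <<'E'
import numpy as np,cv2
from bench import *
from scipy.spatial.transform import Rotation as Ro
def cam(n):
    p=camera_params(n);f=210/np.tan(np.radians(p['vfov']/2))
    return np.array([[f,0,p['cx']],[0,f,p['cy']],[0,0,1]]),np.array(p['D'],float),np.array(p['R'],float),np.array(p['t'],float)
def ray(n,px):
    K,D,R,t=cam(n);u=cv2.undistortPoints(np.array([[px]],float),K,D)[0,0]
    d=R.T@np.array([*u,1]);return -R.T@t,d/np.linalg.norm(d)
def atz(n,px,z):
    c,d=ray(n,px);return c+d*(z-c[2])/d[2]
def tri(px):
    A=[];b=[]
    for n,p in px.items():
        c,d=ray(n,p);P=np.eye(3)-np.outer(d,d);A.append(P);b.append(P@c)
    A=np.vstack(A);b=np.hstack(b);x=np.linalg.lstsq(A,b,rcond=None)[0]
    return x,np.linalg.norm(A@x-b)
def proj(n,X):
    K,D,R,t=cam(n);return cv2.projectPoints(np.array(X,float).reshape(-1,3),cv2.Rodrigues(R)[0],t,K,D)[0].reshape(-1,2)
E
python3 - <<'E'
from h import *
np.set_printoptions(precision=1,suppress=True)
for n in("scene","top"):
    cv2.imwrite(f'pics/{n}.png',snapshot(n)); c,d=ray(n,[280,210]);print(n,c,d)
for l in("short_pattern","window_top","heel_end","stand_a_tip","stand_a_seat","stand_a","rack","slot","heel_pattern","long_pattern"):
    for n in("scene","top"):
        print(l,n,[(np.round(r['at'],1),round(r['conf'],2)) for r in pinpoint(n,l)][:4])
E
```

```text
scene [1302.2  561.6  786.1] [-0.7 -0.5 -0.5]
top [ 287.8  -45.  1633.1] [ 0.1 -0.  -1. ]
short_pattern scene [(array([291.1, 259. ]), 0.85), (array([290. , 290.2]), 0.39), (array([224.3, 229.7]), 0.24)]
short_pattern top [(array([235.1, 183.9]), 0.62)]
window_top scene [(array([293.3, 221.9]), 0.77), (array([225.3, 226.4]), 0.26), (array([221.6, 231.7]), 0.24), (array([361.9, 268.5]), 0.19)]
window_top top [(array([234.8, 175.1]), 0.53)]
heel_end scene [(array([366.6, 299.7]), 0.71), (array([291. , 212.2]), 0.65), (array([219.9, 230.3]), 0.15)]
heel_end top [(array([234. , 172.6]), 0.65)]
stand_a_tip scene [(array([463.5, 187.4]), 0.86), (array([289.1, 151.3]), 0.85), (array([296.1, 213.5]), 0.75), (array([254.6, 269.8]), 0.75)]
stand_a_tip top [(array([219.8, 112.5]), 0.95), (array([316.2, 281. ]), 0.95), (array([232.8, 177.5]), 0.6), (array([131. , 307.5]), 0.58)]
stand_a_seat scene [(array([293.4, 220.8]), 0.89), (array([281.5, 155.8]), 0.85), (array([360.5, 269.9]), 0.73), (array([457.3, 191.1]), 0.65)]
stand_a_seat top [(array([133.5, 300.6]), 0.93), (array([235.6, 174.3]), 0.92), (array([222.8, 109.1]), 0.57), (array([318.9, 274.6]), 0.56)]
stand_a scene [(array([288.3, 291.4]), 0.93), (array([361.2, 315.4]), 0.81), (array([438. , 257.9]), 0.81), (array([250.3, 346.9]), 0.78)]
stand_a top [(array([243.5, 187.5]), 0.84), (array([230.3, 133.1]), 0.8), (array([156.6, 298.7]), 0.77), (array([309.8, 279. ]), 0.77)]
rack scene [(array([224.3, 234.6]), 0.65)]
rack top [(array([340.5, 212.6]), 0.91)]
slot scene [(array([226.5, 229.3]), 0.71), (array([201.7, 203.4]), 0.17)]
slot top [(array([341.6, 216.5]), 0.56), (array([183.9, 198.1]), 0.4)]
heel_pattern scene [(array([217. , 233.9]), 0.48)]
heel_pattern top []
long_pattern scene [(array([368.2, 298.9]), 0.9)]
long_pattern top [(array([179.8, 192.6]), 0.6), (array([234.6, 173.1]), 0.3)]
```

View pics/scene.png

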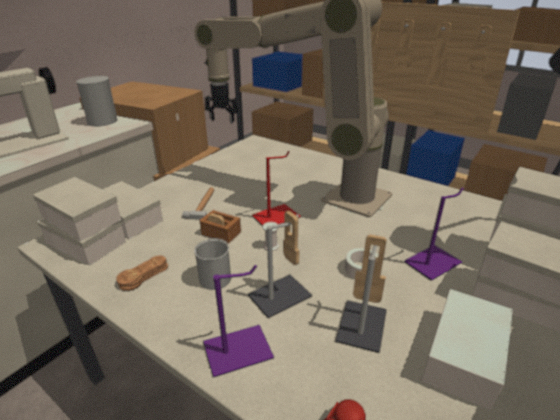

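View pics/top.png

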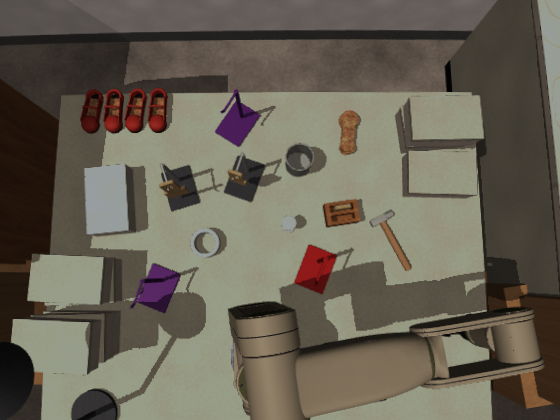

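```bash
python3 - <<'E'
from h import *
np.set_printoptions(precision=1,suppress=True)
a=cv2.imread('pics/scene.png');b=cv2.imread('pics/top.png')
c=np.hstack([cv2.resize(a[195:350,235:395],None,fx=2.5,fy=2.5,interpolation=3),cv2.resize(b[140:220,150:265],(400,388),interpolation=3)[:387]])
cv2.imwrite('pics/crop.png',c[:, :800])
cv2.imwrite('pics/rack.png',np.hstack([cv2.resize(a[200:250,190:255],(390,300),interpolation=3),cv2.resize(b[190:235,315:370],(366,300),interpolation=3)]))
for k,s,t in(("origin",(291.1,259),(235.1,183.9)),("wtop",(293.3,221.9),(234.8,175.1)),("heel",(291,212.2),(234,172.6)),("tip",(296.1,213.5),(232.8,177.5)),("seat",(293.4,220.8),(235.6,174.3)),("standA",(288.3,291.4),(243.5,187.5)),("slot",(226.5,229.3),(341.6,216.5)),("rack",(224.3,234.6),(340.5,212.6)),("long",(368.2,298.9),(179.8,192.6))):
    print(k,*tri(dict(scene=s,top=t)))
print("slot z6",atz("scene",(226.5,229.3),6),atz("top",(341.6,216.5),6))
print("tip 249",atz("scene",(296.1,213.5),249),atz("top",(232.8,177.5),249))
print("seat 239",atz("scene",(293.4,220.8),239),atz("top",(235.6,174.3),239))
for l in("short_pattern","long_pattern","rack","stand_a"):
  for n in("scene","top"):
    for r in masks_of(n,l)[:4]:
      y,x=np.where(r['pixels']);print(l,n,np.round(r['at']),round(r['conf'],2),x.min(),x.max(),y.min(),y.max(),len(x))
E
```

```text
Traceback (most recent call last):
ValueError: all the input array dimensions except for the concatenation axis must match exactly, but along dimension 0, the array at index 0 has size 388 and the array at index 1 has size 387
```

```bash
python3 - <<'E'
from h import *
np.set_printoptions(precision=1,suppress=True)
a=cv2.imread('pics/scene.png');b=cv2.imread('pics/top.png')
c=np.hstack([cv2.resize(a[195:350,235:395],(400,388),interpolation=3),cv2.resize(b[140:220,150:265],(400,388),interpolation=3)])
cv2.imwrite('pics/crop.png',c[:, :800])
cv2.imwrite('pics/rack.png',np.hstack([cv2.resize(a[200:250,190:255],(390,300),interpolation=3),cv2.resize(b[190:235,315:370],(366,300),interpolation=3)]))
for k,s,t in(("origin",(291.1,259),(235.1,183.9)),("wtop",(293.3,221.9),(234.8,175.1)),("heel",(291,212.2),(234,172.6)),("tip",(296.1,213.5),(232.8,177.5)),("seat",(293.4,220.8),(235.6,174.3)),("standA",(288.3,291.4),(243.5,187.5)),("slot",(226.5,229.3),(341.6,216.5)),("rack",(224.3,234.6),(340.5,212.6)),("long",(368.2,298.9),(179.8,192.6))):
    print(k,*tri(dict(scene=s,top=t)))
print("slot z6",atz("scene",(226.5,229.3),6),atz("top",(341.6,216.5),6))
print("tip 249",atz("scene",(296.1,213.5),249),atz("top",(232.8,177.5),249))
print("seat 239",atz("scene",(293.4,220.8),239),atz("top",(235.6,174.3),239))
for l in("short_pattern","long_pattern","rack","stand_a"):
  for n in("scene","top"):
    for r in masks_of(n,l)[:4]:
      y,x=np.where(r['pixels']);print(l,n,np.round(r['at']),round(r['conf'],2),x.min(),x.max(),y.min(),y.max(),len(x))
E
```

```text
origin [596.8  93.3 115.1] 6.241216047325589
wtop [597.   89.7 235.1] 4.439124720794857
heel [599.8  87.3 264.7] 0.7354693902882812
tip [585.7  92.5 255.6] 1.960387746862595
seat [597.9  88.3 238.5] 6.979371993916246
standA [603.1  79.8  -5.9] 4.93775906880943
slot [ 486.8 -274.6   10. ] 14.556106755268862
rack [ 502.6 -272.5   -2.9] 15.08433705323592
long [571.3 304.6  65.1] 8.53625725216339
slot z6 [ 478.4 -268.8    6. ] [ 493.7 -283.4    6. ]
tip 249 [576.1  87.9 249. ] [587.9  92.  249. ]
seat 239 [596.1  93.1 239. ] [600.4  84.1 239. ]
short_pattern scene [292. 242.] 0.84 283 299 212 265 618
short_pattern top [235. 178.] 0.68 228 244 170 183 154
short_pattern top [170. 189.] 0.54 160 187 181 197 291
short_pattern top [246. 178.] 0.54 225 263 154 201 987
short_pattern top [341. 206.] 0.5 333 351 204 211 100
long_pattern scene [374. 272.] 0.6 352 385 235 302 1167
long_pattern scene [363. 322.] 0.26 335 386 246 352 2346
long_pattern top [172. 188.] 0.67 159 188 180 198 321
rack scene [224. 229.] 0.96 200 240 210 242 827
rack scene [198. 208.] 0.31 183 213 187 219 325
rack top [340. 212.] 0.86 323 359 199 227 750
stand_a scene [274. 290.] 0.93 247 311 215 317 1845
stand_a scene [363. 325.] 0.87 335 385 247 351 2275
stand_a scene [434. 259.] 0.86 404 460 191 280 1398
stand_a scene [270. 213.] 0.85 252 299 152 224 776
stand_a top [246. 178.] 0.82 225 264 153 201 1055
stand_a top [181. 183.] 0.81 161 198 164 211 943
stand_a top [314. 268.] 0.79 296 335 246 291 1213
stand_a top [236. 124.] 0.61 215 260 90 146 1323
```

View pics/crop.png

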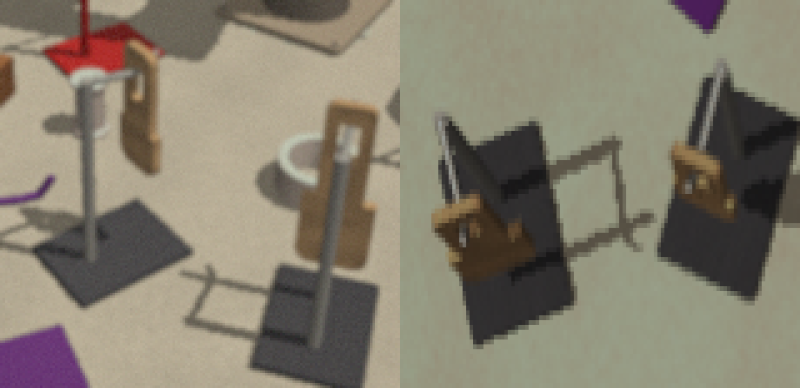

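View pics/rack.png

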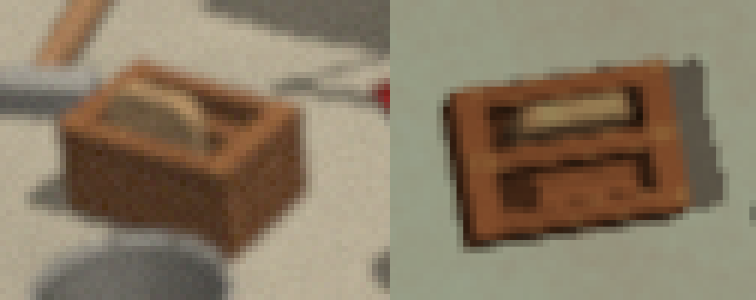

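```bash
cat >> h.py <<'E'
def box(x0,x1,y0,y1,z0,z1):
    return np.array([[x,y,z] for x in(x0,x1) for y in(y0,y1) for z in(z0,z1)],float)
def place(P,x,y,yaw):
    return P@Ro.from_euler('z',yaw,degrees=True).as_matrix().T+[x,y,0]
def sil(n,parts,S=4):
    m=np.zeros((420*S,560*S),np.uint8)
    for P in parts:
        q=((proj(n,P)+.5)*S).astype(np.int32);cv2.fillConvexPoly(m,cv2.convexHull(q),1)
    return cv2.resize(m.astype(np.float32),(560,420),interpolation=cv2.INTER_AREA)
STAND=[box(-40,110,-55,55,0,10),box(58,72,-7,7,0,250),box(-9,65,-4,4,231,245),box(-24,-9,-4,4,235,253)]
def pattern(w,L,z0,t=5): return [box(-t,t,-24*w/62,24*w/62,z0,z0+L),box(-t,t,-w/2,w/2,z0+8,z0+55)]
RACK=[box(-40,40,-58,58,0,61)]
def fit(parts,masks,p0):
    from scipy.optimize import minimize
    def f(p):
        s=0
        for n,m in masks.items():
            r=sil(n,[place(P,*p) for P in parts]);s-=np.minimum(r,m).sum()/np.maximum(r,m).sum()
        return s
    r=minimize(f,p0,method='Nelder-Mead',options=dict(initial_simplex=[p0]+[np.array(p0)+d for d in np.diag([12,12,12])],xatol=.1,fatol=1e-4))
    return r.x,r.fun
E
python3 - <<'E'
from h import *
np.set_printoptions(precision=1,suppress=True)
print({k:np.round(v,2) for k,v in sense().items()})
snapshot("scene");snapshot("top")
A=np.array
for n,pts in (("top",[(323.6,203.8),(356,199.3),(359.8,220.8),(326.7,226.1)]),("scene",[(200.3,220),(212.5,210.3),(240.3,217.5),(229.2,228.7)])):
    c=A([atz(n,A(p)-.43,61)[:2] for p in pts]);print(n,"rack ctr",c.mean(0),[(np.linalg.norm(d),np.degrees(np.arctan2(d[1],d[0]))) for d in np.roll(c,-1,0)-c])
def near(n,l,at):
    return min(masks_of(n,l),key=lambda r:np.hypot(*(A(r['at'])-at)))['pixels']
rm={"scene":near("scene","rack",(224,229)),"top":near("top","rack",(340,212))}
sm={n:near(n,"stand_a",a)|near(n,"short_pattern",b) for n,a,b in(("scene",(274,290),(292,242)),("top",(246,178),(235,178)))}
R=lambda d:{k:v.astype(np.float32) for k,v in d.items()}
for ms in (rm,{"top":rm["top"]},{"scene":rm["scene"]}): print("rack",fit(RACK,R(ms),[495,-275,0]))
for ms in (sm,{"top":sm["top"]},{"scene":sm["scene"]}): print("stand",fit(STAND+pattern(62,150,111),R(ms),[597,90,-15]))
print("red seat",atz("top",(319,275),239),"tin",atz("top",(300,160),115),"spool",atz("top",(289,223),82))
E
```

```text
{'time': np.float64(1.5), 'joint_pos': array([-81.7,   7.5,  85.3,   0. ,  87.3,  -4.9]), 'qd': array([-0. ,  0.1,  0. , -0.1, -0. ,  0. ]), 'joint_efforts': array([  0. , -56.9, -50.1,  -0. ,   0. ,   0. ]), 'tool_pos': array([ 137.3, -584.1,  192.5]), 'tcp_rot': array([-180. ,   -0. ,   13.2]), 'ft_force': array([-0.1, -0.2, -0.2]), 'wrist_torque': array([-0.,  0., -0.]), 'grip_force': np.float64(0.0), 'finger_gap': np.float64(85.34)}
top rack ctr [ 502.7 -274. ] [(np.float64(116.50885865242878), np.float64(-82.187521293519)), (np.float64(77.70860795435898), np.float64(-171.67887605296121)), (np.float64(118.61388571600406), np.float64(98.92820287587075)), (np.float64(80.02729435354871), np.float64(6.815330101128244))]
scene rack ctr [ 500.2 -273.4] [(np.float64(71.7798275148323), np.float64(-171.44311889444714)), (np.float64(114.62271650011667), np.float64(100.4833709425588)), (np.float64(75.66820164899991), np.float64(11.646291019449679)), (np.float64(118.63603415625575), np.float64(-81.40694586363168))]Traceback (most recent call last):
  File "<stdin>", line 10, in <module>
  File "<stdin>", line 9, in near
ValueError: min() iterable argument is empty
```

```bash
python3 - <<'E'
from h import *
np.set_printoptions(precision=1,suppress=True)
A=np.array
def near(n,l,at):
    for _ in range(4):
        r=[r for r in masks_of(n,l) if np.hypot(*(A(r['at'])-at))<9]
        if r: return r[0]['pixels']
        snapshot(n)
    print("miss",n,l);return np.zeros((420,560),bool)
rm={"scene":near("scene","rack",(224,229)),"top":near("top","rack",(340,212))}
sm={n:near(n,"stand_a",a)|near(n,"short_pattern",b) for n,a,b in(("scene",(274,290),(292,242)),("top",(246,178),(235,178)))}
R=lambda d:{k:v.astype(np.float32) for k,v in d.items()}
for ms in (rm,{"top":rm["top"]},{"scene":rm["scene"]}): print("rack",fit(RACK,R(ms),[495,-275,0]))
for ms in (sm,{"top":sm["top"]},{"scene":sm["scene"]}): print("stand",fit(STAND+pattern(62,150,111),R(ms),[597,90,-15]))
print("red seat",atz("top",(319,275),239),"tin",atz("top",(300,160),115),"spool",atz("top",(289,223),82))
print(sense()['time'])
E
```

```text
rack (array([ 501. , -275.5,    8.1]), np.float64(-1.6258635520935059))
rack (array([ 501.5, -275.6,    8.6]), np.float64(-0.8421403169631958))
rack (array([ 499.7, -276.8,    7.1]), np.float64(-0.7851471900939941))
stand (array([601.4,  86.5, -20.1]), np.float64(-1.7555873394012451))
stand (array([602. ,  84.9, -19.6]), np.float64(-0.949737012386322))
stand (array([603.7,  90.1, -21.3]), np.float64(-0.8287885189056396))
red seat [ 283.1 -175.7  239. ] tin [ 678.2 -127.8  115. ] spool [461.9 -88.9  82. ]
2.05
```

```bash
cat >> h.py <<'E'
def to(x,y,z,yaw):
    s=sense();R=Ro.from_euler('xyz',s['tcp_rot'],degrees=True)
    d=R.inv().apply(np.array([x,y,z])-s['tool_pos'])/200
    T=Ro.from_euler('xyz',[180,0,yaw],degrees=True)
    print("dp",np.round(d,4),"ang",np.round((R.inv()*T).as_rotvec()/np.pi,4),"t",s['time'],np.round(s['tool_pos'],1),np.round(s['tcp_rot'],1),s['finger_gap'])
E
python3 -c "
from h import *
to(601.5,86.5,350,-20)"
```

```text
dp [ 3.0266 -2.733  -0.7875] ang [-0.     -0.      0.1846] t 2.05 [ 137.3 -584.1  192.5] [-180.    -0.    13.2] 85.7139745218455
```

Emit:
{"name": "step_arm", "arguments": {"targets": [{"dp": [0.05,-0.05,-0.25],"fingers": 0},{"dp": [0.2,-0.18,-0.5],"angular": [0,0,0],"fingers": 0},{"dp": [0.4,-0.36,-0.7],"fingers": 0},{"dp": [0.55,-0.5,-0.79],"fingers": 0},{"dp": [0.7,-0.63,-0.79],"fingers": 0},{"dp": [0.85,-0.77,-0.79],"fingers": 0},{"dp": [1,-0.9,-0.79],"fingers": 0},{"dp": [1,-0.9,-0.79],"fingers": 0}], "newtons": 40}}

```text
validation failed for argument at $.ta...
```

Emit:
{"name": "step_arm", "arguments": {"targets": [{"dp": [0.15,-0.13,0],"fingers": 0},{"dp": [0.3,-0.27,0],"fingers": 0},{"dp": [0.45,-0.4,0],"fingers": 0},{"dp": [0.6,-0.54,0],"fingers": 0},{"dp": [0.75,-0.67,0],"fingers": 0},{"dp": [0.9,-0.81,0],"fingers": 0},{"dp": [1,-0.9,0],"fingers": 0},{"dp": [1,-0.9,0],"fingers": 0}]}}

```text
validation failed for argument at $.ta...
```

```bash
python3 -c "
from h import *
to(601.5,86.5,350,-20)"
```

```text
dp [ 3.0266 -2.733  -0.7875] ang [-0.     -0.      0.1846] t 2.05 [ 137.3 -584.1  192.5] [-180.    -0.    13.2] 85.7139745218455
```

Every row probably needs all three fields.

Emit:
{"name": "step_arm", "arguments": {"targets": [{"angular": [0,0,0],"dp": [0.05,-0.05,-0.25],"fingers": 0},{"angular": [0,0,0],"dp": [0.2,-0.18,-0.5],"fingers": 0},{"angular": [0,0,0],"dp": [0.4,-0.36,-0.7],"fingers": 0},{"angular": [0,0,0],"dp": [0.55,-0.5,-0.79],"fingers": 0},{"angular": [0,0,0],"dp": [0.7,-0.63,-0.79],"fingers": 0},{"angular": [0,0,0],"dp": [0.85,-0.77,-0.79],"fingers": 0},{"angular": [0,0,0],"dp": [1,-0.9,-0.79],"fingers": 0},{"angular": [0,0,0],"dp": [1,-0.9,-0.79],"fingers": 0}], "newtons": 40}}

```text
time: 3.05
tool_pos: [292.2, -361.5, 351.2]
tcp_rot: [179.9, -0.1, 13.4]
ft_force: [-1.0, -0.8, -0.3]
finger_gap: 85.3
grip_force: 0.0
```

Emit:
{"name": "step_arm", "arguments": {"targets": [{"angular": [0,0,0],"dp": [0.15,-0.13,0],"fingers": 0},{"angular": [0,0,0],"dp": [0.3,-0.27,0],"fingers": 0},{"angular": [0,0,0.05],"dp": [0.45,-0.4,0],"fingers": 0},{"angular": [0,0,0.09],"dp": [0.6,-0.54,0],"fingers": 0},{"angular": [0,0,0.13],"dp": [0.75,-0.67,0],"fingers": 0},{"angular": [0,0,0.16],"dp": [0.9,-0.81,0],"fingers": 0},{"angular": [0,0,0.185],"dp": [1,-0.9,0],"fingers": 0},{"angular": [0,0,0.185],"dp": [1,-0.9,0],"fingers": 0}]}}

```text
time: 4.05
tool_pos: [444.9, -141.6, 350.3]
tcp_rot: [180.0, 0.0, -20.0]
ft_force: [-0.5, 0.0, -0.1]
finger_gap: 85.5
grip_force: 0.0
```

```bash
python3 -c "
from h import *
to(601.5,86.5,300,-20)"
```

```text
dp [ 0.3469 -1.3392  0.2512] ang [0.     0.0001 0.0002] t 4.05 [ 444.9 -141.6  350.3] [180.   0. -20.] 85.46785873480104
```

Emit:
{"name": "step_arm", "arguments": {"targets": [{"angular": [0,0,0],"dp": [0.03,-0.12,0],"fingers": 0},{"angular": [0,0,0],"dp": [0.07,-0.27,0],"fingers": 0},{"angular": [0,0,0],"dp": [0.11,-0.42,0],"fingers": 0},{"angular": [0,0,0],"dp": [0.15,-0.57,0],"fingers": 0},{"angular": [0,0,0],"dp": [0.19,-0.72,0],"fingers": 0},{"angular": [0,0,0],"dp": [0.23,-0.86,0],"fingers": 0},{"angular": [0,0,0],"dp": [0.26,-1,0],"fingers": 0},{"angular": [0,0,0],"dp": [0.26,-1,0],"fingers": 0}]}}

```text
time: 5.05
tool_pos: [562.3, 27.5, 349.8]
tcp_rot: [180.0, 0.1, -20.0]
ft_force: [-0.7, -0.3, 0.5]
finger_gap: 85.2
grip_force: 0.0
```

```bash
python3 -c "
from h import *
to(601.5,86.5,300,-20)
for n in ('scene','top'):
  snapshot(n)
  for l in ('heel_end','window_top','short_pattern','stand_a_seat'): print(n,l,[(np.round(r['at'],1),round(r['conf'],2)) for r in pinpoint(n,l)][:3])
print(proj('scene',[[601.5,86.5,261],[601.5,86.5,239],[601.5,86.5,111]]),proj('top',[[601.5,86.5,261],[601.5,86.5,239],[601.5,86.5,111]]))
"
```

```text
dp [ 0.084  -0.3443  0.2488] ang [0.0002 0.0003 0.0002] t 5.05 [562.3  27.5 349.8] [ 1.8e+02  1.0e-01 -2.0e+01] 85.20326667738702
scene heel_end [(array([294.8, 210.4]), 0.97)]
scene window_top [(array([291.1, 221.1]), 0.78)]
scene short_pattern [(array([290.8, 260.6]), 0.82)]
scene stand_a_seat [(array([455.1, 191.5]), 0.96), (array([290.1, 220.3]), 0.86), (array([245. , 270.7]), 0.73)]
top heel_end [(array([235.8, 174.3]), 0.54)]
top window_top [(array([238.5, 181.7]), 0.65), (array([236. , 172.2]), 0.42)]
top short_pattern [(array([286.8, 220.8]), 0.72), (array([237.2, 185. ]), 0.44)]
top stand_a_seat [(array([237.3, 173.5]), 0.81), (array([221.4, 110.1]), 0.63), (array([136.7, 299.3]), 0.63)]
[[290.15962313 213.62044313]
 [290.08402758 220.92477703]
 [289.66697863 260.24389482]] [[234.22066185 172.43297378]
 [234.86451656 173.9753685 ]
 [238.25431801 182.09449186]]
```

Emit:
{"name": "step_arm", "arguments": {"targets": [{"angular": [0,0,0],"dp": [0.04,-0.17,0],"fingers": 0},{"angular": [0,0,0],"dp": [0.084,-0.344,0],"fingers": 0},{"angular": [0,0,0],"dp": [0.084,-0.344,0.12],"fingers": 0},{"angular": [0,0,0],"dp": [0.084,-0.344,0.25],"fingers": 0},{"angular": [0,0,0],"dp": [0.084,-0.344,0.37],"fingers": 0},{"angular": [0,0,0],"dp": [0.084,-0.344,0.49],"fingers": 0},{"angular": [0,0,0],"dp": [0.084,-0.344,0.6],"fingers": 0},{"angular": [0,0,0],"dp": [0.084,-0.344,0.68],"fingers": 0}]}}

```text
time: 6.55
tool_pos: [600.8, 86.6, 213.3]
tcp_rot: [180.0, 0.1, -20.1]
ft_force: [-1.4, -1.3, -0.2]
finger_gap: 85.4
grip_force: 0.0
```

```bash
python3 -c "
from h import *
to(601.5,86.5,213,-20)
a=snapshot('scene');b=snapshot('top')
cv2.imwrite('pics/pre.png',np.hstack([cv2.resize(a[150:300,220:370],(400,400),interpolation=3),cv2.resize(b[130:220,190:280],(400,400),interpolation=3)]))
"
```

```text
dp [ 0.0035 -0.0006  0.0015] ang [ 0.0001  0.0003 -0.0004] t 6.55 [600.8  86.6 213.3] [ 1.80e+02  1.00e-01 -2.01e+01] 85.37843389868546
```

View pics/pre.png

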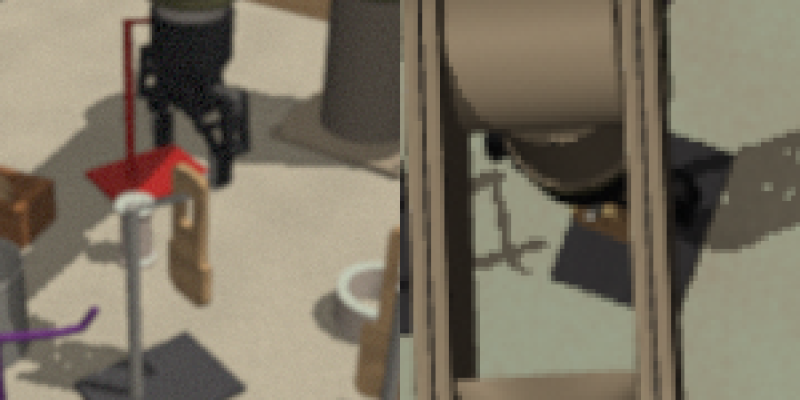

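```bash
python3 -c "
from h import *
s=sense();p=s['tool_pos'];R=Ro.from_euler('xyz',s['tcp_rot'],degrees=True)
q=np.array([p+R.apply([0,y,-13]) for y in(-43,43)]+[p+R.apply([0,0,-73])])
for n,o,k in(('scene',(220,150),400/150),('top',(190,130),400/90)):
  print(n,((proj(n,q)-o)*k).round())
  print(((proj(n,[[601.5,86.5,261],[601.5,86.5,111]])-o)*k).round())
a=snapshot('scene');cv2.imwrite('pics/pre2.png',cv2.resize(a[120:300,200:380],(720,600),interpolation=3))
"
```

```text
scene [[214. 221.]
 [163. 181.]
 [188. 147.]]
[[187. 170.]
 [186. 294.]]
top [[146. 182.]
 [257. 221.]
 [193. 183.]]
[[197. 189.]
 [214. 232.]]
```

View pics/pre2.png

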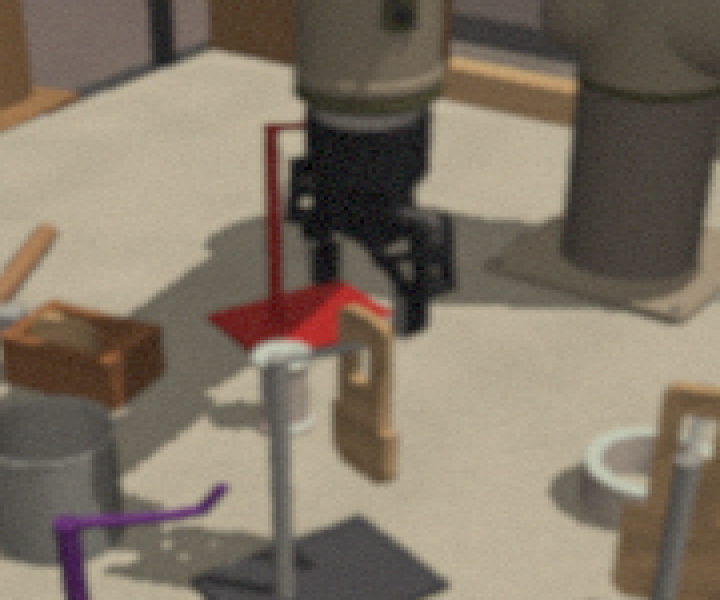

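```bash
python3 -c "
from h import *
np.set_printoptions(precision=1,suppress=True)
a=tri(dict(scene=(310,196.5),top=(211.8,161.5)));b=tri(dict(scene=(275,177),top=(255.3,172.8)));print(a,b,(a[0]+b[0])/2)
print(np.degrees(np.arctan2(*(a[0]-b[0])[1::-1])),sense())
b=snapshot('top');c=b[130:220,190:290].copy();cv2.imwrite('pics/t2.png',cv2.resize(np.clip(c.astype(int)*2,0,255).astype(np.uint8),(660,594),interpolation=3))
"
```

```text
(array([616.3, 148.5, 337.6]), np.float64(3.6404748300162173)) (array([580.6,  19.9, 336.9]), np.float64(5.369938275365207)) [598.4  84.2 337.2]
74.49205861832476 {'time': 6.7, 'joint_pos': array([  3.4,   8.2,  82.3,   0. ,  89.6, 113.4]), 'qd': array([ 0. , -0.9, -2. , -0. ,  0.5,  0. ]), 'joint_efforts': array([ -0. , -56.7, -49.1,  -0. ,  -0.2,  -0. ]), 'tool_pos': array([600.7,  86.7, 213.7]), 'tcp_rot': array([180. ,   0.1, -20.1]), 'ft_force': array([1. , 0. , 0.5]), 'wrist_torque': array([0., 0., 0.]), 'grip_force': 0.0, 'finger_gap': 85.43599192357398}
```

View pics/t2.png

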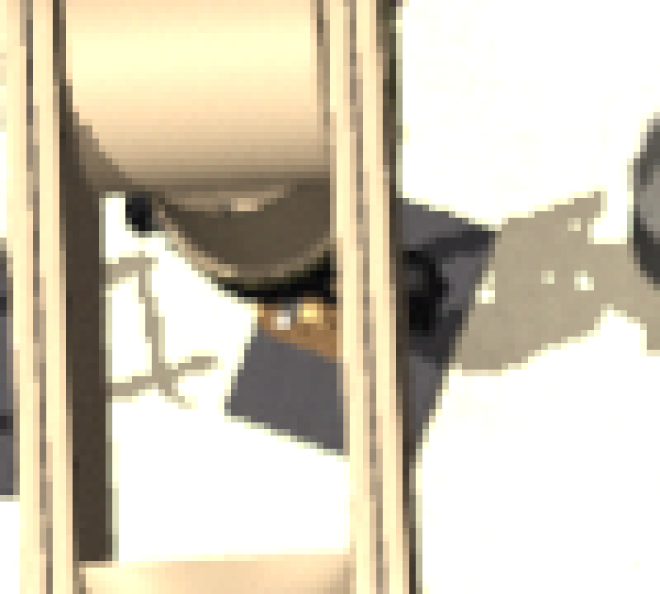

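```bash
python3 -c "
from h import *
print(proj('scene',[[137.3,-584.1,192.5],[137.3,-584.1,205],[137.3,-584.1,250]]))
p=sense()['tool_pos']
K,D,R,t=cam('scene')
for y,px in ((43,(302.5,219)),(-43,(281,205))):
  q=p+np.array([.342*y,.94*y,0])
  for z in (213,226,240,255,270,285): print(y,z,proj('scene',[[q[0],q[1],z]]).round(1),end=' ')
a=cv2.imread('pics/scene.png');cv2.imwrite('pics/st.png',cv2.resize(a[20:150,170:280],(550,600),interpolation=3))
"
```

```text
[[222.42260446 133.28205565]
 [222.19092433 130.50181127]
 [221.34501318 120.32226691]]
43 213 [[300.  237.2]] 43 226 [[300.2 233. ]] 43 240 [[300.3 228.3]] 43 255 [[300.4 223.2]] 43 270 [[300.6 218.1]] 43 285 [[300.7 212.9]] -43 213 [[280.7 221.9]] -43 226 [[280.7 217.8]] -43 240 [[280.7 213.3]] -43 255 [[280.7 208.4]] -43 270 [[280.7 203.5]] -43 285 [[280.6 198.5]]
```

View pics/st.png

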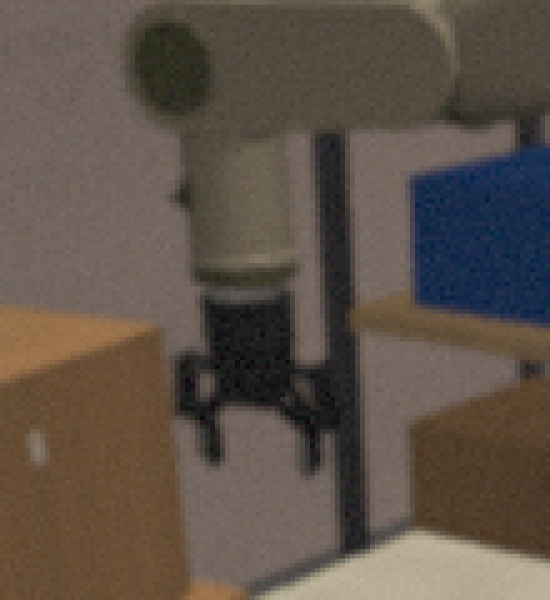

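Emit:
{"name": "step_arm", "arguments": {"targets": [{"angular": [0,0,0],"dp": [0,0,0.03],"fingers": 0},{"angular": [0,0,0],"dp": [0,0,0.06],"fingers": 0},{"angular": [0,0,0],"dp": [0,0,0.09],"fingers": 0},{"angular": [0,0,0],"dp": [0,0,0.11],"fingers": 0},{"angular": [0,0,0],"dp": [0,0,0.12],"fingers": 0},{"angular": [0,0,0],"dp": [0,0,0.12],"fingers": 0},{"angular": [0,0,0],"dp": [0,0,0.12],"fingers": 0},{"angular": [0,0,0],"dp": [0,0,0.12],"fingers": 0}]}}

```text
time: 7.75
tool_pos: [601.4, 86.7, 190.8]
tcp_rot: [-180.0, -0.0, -20.1]
ft_force: [0.3, -0.3, 0.6]
finger_gap: 85.0
grip_force: 0.0
```

```bash
python3 -c "
from h import *
to(601.5,86.5,170,-20);print(sense()['ft_force'])
p=sense()['tool_pos']
print((proj('scene',[p+[.342*43,.94*43,13],p-[.342*43,.94*43,-13],p+[0,0,73]])-[240,170])*[7.5,7.5])
a=snapshot('scene');cv2.imwrite('pics/d2.png',cv2.resize(a[170:250,240:340],(750,600),interpolation=3))
"
```

```text
dp [0.001  0.0008 0.1038] ang [-0.0001 -0.0001 -0.0004] t 7.75 [601.4  86.7 190.8] [-180.    -0.   -20.1] 84.9532535385287
[ 0.3082997  -0.27151674  0.58172541]
[[449.61074732 526.5597752 ]
 [305.58316604 411.03595923]
 [377.03161925 320.2128035 ]]
```

View pics/d2.png

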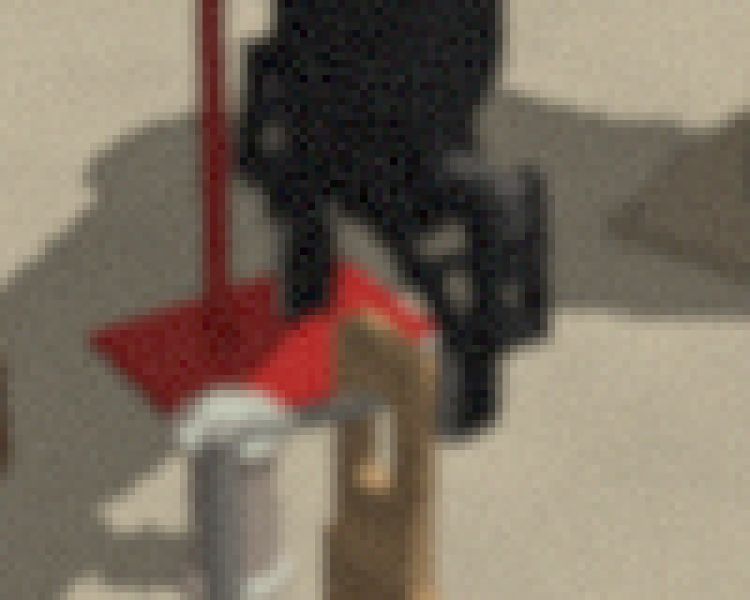

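Emit:
{"name": "step_arm", "arguments": {"targets": [{"angular": [0,0,0],"dp": [0,0,0.03],"fingers": 0},{"angular": [0,0,0],"dp": [0,0,0.055],"fingers": 0},{"angular": [0,0,0],"dp": [0,0,0.065],"fingers": 0},{"angular": [0,0,0],"dp": [0,0,0.065],"fingers": 0.1},{"angular": [0,0,0],"dp": [0,0,0.065],"fingers": 0.2},{"angular": [0,0,0],"dp": [0,0,0.065],"fingers": 0.3},{"angular": [0,0,0],"dp": [0,0,0.065],"fingers": 0.36},{"angular": [0,0,0],"dp": [0,0,0.065],"fingers": 0.4}], "newtons": 40}}

```text
time: 8.8
tool_pos: [601.3, 86.8, 177.6]
tcp_rot: [-180.0, -0.0, -20.1]
ft_force: [-0.5, -0.7, -0.5]
finger_gap: 50.9
grip_force: 0.1
```

Emit:
{"name": "step_arm", "arguments": {"targets": [{"angular": [0,0,0],"dp": [0,0,0],"fingers": 0.43},{"angular": [0,0,0],"dp": [0,0,0],"fingers": 0.46},{"angular": [0,0,0],"dp": [0,0,0],"fingers": 0.5},{"angular": [0,0,0],"dp": [0,0,0],"fingers": 0.55},{"angular": [0,0,0],"dp": [0,0,0],"fingers": 0.6},{"angular": [0,0,0],"dp": [0,0,0],"fingers": 0.7},{"angular": [0,0,0],"dp": [0,0,0],"fingers": 0.8},{"angular": [0,0,0],"dp": [0,0,0],"fingers": 0.8}], "newtons": 40}}

```text
time: 9.8
tool_pos: [601.3, 86.7, 177.7]
tcp_rot: [-180.0, -0.0, -20.1]
ft_force: [-1.5, -1.1, 5.2]
finger_gap: 47.2
grip_force: 41.0
```

```bash
python3 -c "
from h import *
to(601.5,86.5,200,-20);print(sense()['ft_force'])
a=snapshot('scene');cv2.imwrite('pics/g.png',cv2.resize(a[170:280,240:340],(600,600),interpolation=3))
"
```

```text
dp [ 0.0012  0.0006 -0.1116] ang [-0.     -0.0001 -0.0004] t 9.8 [601.3  86.7 177.7] [-180.    -0.   -20.1] 47.23081394028824
[-1.49279744 -1.12395875  5.16934791]
```

View pics/g.png

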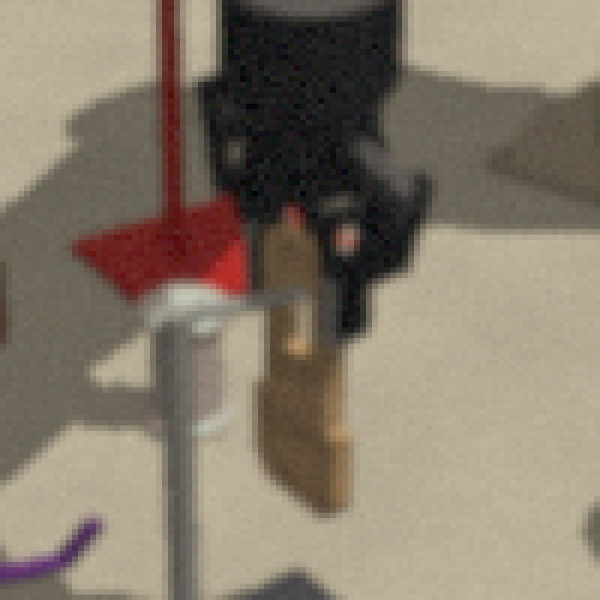

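Emit:
{"name": "step_arm", "arguments": {"targets": [{"angular": [0,0,0],"dp": [0,0,-0.03],"fingers": 0.8},{"angular": [0,0,0],"dp": [0,0,-0.06],"fingers": 0.8},{"angular": [0,0,0],"dp": [0,0,-0.09],"fingers": 0.8},{"angular": [0,0,0],"dp": [0,0,-0.11],"fingers": 0.8},{"angular": [0,0,0],"dp": [0,0,-0.11],"fingers": 0.8},{"angular": [0,0,0],"dp": [0,0,-0.11],"fingers": 0.8},{"angular": [0,0,0],"dp": [0,0,-0.11],"fingers": 0.8},{"angular": [0,0,0],"dp": [0,0,-0.11],"fingers": 0.8}], "newtons": 50}}

```text
time: 10.85
tool_pos: [601.1, 86.7, 199.2]
tcp_rot: [180.0, 0.0, -20.1]
ft_force: [0.4, -0.6, -1.4]
finger_gap: 46.8
grip_force: 51.4
```

```bash
python3 -c "
from h import *
np.set_printoptions(precision=1,suppress=True)
print(sense()['ft_force'],sense()['wrist_torque'])
g={}
for n in ('scene','top'):
  snapshot(n)
  for l in ('heel_end','window_top','short_pattern'):
    r=pinpoint(n,l);print(n,l,[(np.round(q['at'],1),round(q['conf'],2)) for q in r][:2])
q=sense()['tool_pos']
for P in ([q[0],q[1],283],[q[0],q[1],261],[q[0],q[1],133]): print(proj('scene',P),proj('top',P))
"
```

```text
[ 0.4 -0.6 -1.4] [-0.  0.  0.]
scene heel_end [(array([288.9, 206.8]), 0.65)]
scene window_top [(array([289.6, 211.7]), 0.61)]
scene short_pattern [(array([291.4, 255.5]), 0.7), (array([213.5, 276.7]), 0.58)]
top heel_end [(array([233.4, 171.6]), 0.6)]
top window_top [(array([230.9, 172.7]), 0.51)]
top short_pattern [(array([182.6, 195.2]), 0.64), (array([236.6, 181.5]), 0.59)]
[[290.4 206.1]] [[233.5 170.9]]
[[290.3 213.6]] [[234.2 172.5]]
[[289.9 253.8]] [[237.7 180.9]]
```

Emit:
{"name": "step_arm", "arguments": {"targets": [{"angular": [0,0,0],"dp": [-0.04,0,0],"fingers": 0.8},{"angular": [0,0,0],"dp": [-0.09,0,0],"fingers": 0.8},{"angular": [0,0,0],"dp": [-0.15,0,0],"fingers": 0.8},{"angular": [0,0,0],"dp": [-0.21,0,0],"fingers": 0.8},{"angular": [0,0,0],"dp": [-0.27,0,0],"fingers": 0.8},{"angular": [0,0,0],"dp": [-0.33,0,0],"fingers": 0.8},{"angular": [0,0,0],"dp": [-0.35,0,0],"fingers": 0.8},{"angular": [0,0,0],"dp": [-0.35,0,0],"fingers": 0.8}]}}

```text
time: 12.25
tool_pos: [535.4, 110.9, 199.7]
tcp_rot: [-180.0, -0.0, -20.1]
ft_force: [0.6, 0.8, -0.4]
finger_gap: 47.3
grip_force: 51.5
```

```bash
python3 -c "
from h import *
np.set_printoptions(precision=1,suppress=True)
to(484.7,-277.5,240,8.3)
print(sense()['ft_force'])
for n in ('scene','top'):
  snapshot(n)
  for l in ('heel_end','short_pattern'):
    print(n,l,[(np.round(q['at'],1),round(q['conf'],2)) for q in pinpoint(n,l)][:3])
q=sense()['tool_pos']
for P in ([q[0],q[1],283],[q[0],q[1],133]): print(proj('scene',P),proj('top',P))
"
```

```text
dp [ 0.4  1.9 -0.2] ang [-0.  -0.  -0.2] t 12.25 [535.4 110.9 199.7] [-180.    -0.   -20.1] 47.32349057988694
[ 0.6  0.8 -0.4]
scene heel_end [(array([313.3, 195.6]), 0.62)]
scene short_pattern [(array([307.2, 246. ]), 0.87)]
top heel_end []
top short_pattern []
[[312.3 198.3]] [[225.5 191.9]]
[[310.3 245.1]] [[230.4 199.9]]
```

Emit:
{"name": "step_arm", "arguments": {"targets": [{"angular": [0,0,0],"dp": [0,0.02,-0.08],"fingers": 0.8},{"angular": [0,0,0],"dp": [0.03,0.14,-0.17],"fingers": 0.8},{"angular": [0,0,0],"dp": [0.06,0.3,-0.2],"fingers": 0.8},{"angular": [0,0,-0.02],"dp": [0.1,0.46,-0.2],"fingers": 0.8},{"angular": [0,0,-0.05],"dp": [0.14,0.62,-0.2],"fingers": 0.8},{"angular": [0,0,-0.09],"dp": [0.18,0.78,-0.2],"fingers": 0.8},{"angular": [0,0,-0.13],"dp": [0.21,0.92,-0.2],"fingers": 0.8},{"angular": [0,0,-0.158],"dp": [0.22,0.98,-0.2],"fingers": 0.8}]}}

```text
time: 13.55
tool_pos: [509.5, -90.4, 240.9]
tcp_rot: [179.9, -0.1, 8.5]
ft_force: [-0.1, -0.6, -1.1]
finger_gap: 46.9
grip_force: 51.7
```

```bash
python3 -c "
from h import *
to(484.7,-277.5,240,8.3)"
```

```text
dp [-0.2603  0.9072  0.0053] ang [ 0.0003 -0.0004  0.0009] t 13.55 [509.5 -90.4 240.9] [ 1.799e+02 -1.000e-01  8.500e+00] 46.90051433202512
```

Emit:
{"name": "step_arm", "arguments": {"targets": [{"angular": [0,0,0],"dp": [-0.03,0.12,0],"fingers": 0.8},{"angular": [0,0,0],"dp": [-0.07,0.26,0],"fingers": 0.8},{"angular": [0,0,0],"dp": [-0.12,0.42,0],"fingers": 0.8},{"angular": [0,0,0],"dp": [-0.17,0.58,0],"fingers": 0.8},{"angular": [0,0,0],"dp": [-0.21,0.74,0],"fingers": 0.8},{"angular": [0,0,0],"dp": [-0.25,0.86,0],"fingers": 0.8},{"angular": [0,0,0],"dp": [-0.26,0.907,0],"fingers": 0.8},{"angular": [0,0,0],"dp": [-0.26,0.907,0],"fingers": 0.8}]}}

```text
time: 14.55
tool_pos: [484.5, -275.8, 240.1]
tcp_rot: [180.0, -0.0, 8.3]
ft_force: [-0.2, -0.6, -1.1]
finger_gap: 47.2
grip_force: 51.8
```

```bash
cat > chk.py <<'E'
from h import *
np.set_printoptions(precision=1,suppress=True)
to(484.7,-277.5,180,8.3)
q=sense()['tool_pos'];z0=111+q[2]-177.6   # predicted toe height
for n in ('scene','top'):
  a=snapshot(n)
  for l in ('heel_end','short_pattern','window_top','slot'):
    print(n,l,[(np.round(r['at'],1),round(r['conf'],2)) for r in pinpoint(n,l)][:2])
  m=[r for r in masks_of(n,'short_pattern')][:2]
  for r in m:
    y,x=np.where(r['pixels']);print(' mask',np.round(r['at'],1),round(r['conf'],2),len(x),x.min(),x.max(),y.min(),y.max(),'mean',x.mean(),y.mean())
  s=sil(n,[place(P,q[0],q[1],8.3) for P in pattern(62,150,z0)])
  y,x=np.where(s>.5);print(' pred',len(x),x.min(),x.max(),y.min(),y.max(),x.mean(),y.mean())
  print(' pred heel,toe,wtop',proj(n,[[q[0],q[1],z0+150],[q[0],q[1],z0],[q[0],q[1],z0+128]]).round(1).tolist())
E
python3 chk.py
```

```text
dp [-0.   0.   0.3] ang [ 0. -0.  0.] t 14.55 [ 484.5 -275.8  240.1] [180.   -0.    8.3] 47.174590623909964
scene heel_end [(array([218.1, 146.5]), 0.85)]
scene short_pattern [(array([222.4, 188.8]), 0.58)]
scene window_top [(array([219.1, 151. ]), 0.76), (array([215.4, 144.2]), 0.71)]
scene slot [(array([223.9, 226.5]), 0.57)]
 mask [216.6 168.6] 0.69 497 210 227 145 188 mean 217.80885311871228 168.36418511066398
 pred 666 209 228 144 189 217.98648648648648 167.24024024024024
 pred heel,toe,wtop [[215.8, 145.2], [219.8, 187.7], [216.4, 151.8]]
top heel_end [(array([354.1, 208.2]), 0.4), (array([242.8, 184.5]), 0.25)]
top short_pattern [(array([347. , 213.8]), 0.6)]
top window_top [(array([348.6, 208.6]), 0.37)]
top slot [(array([339.2, 216.7]), 0.85)]
 pred 181 338 362 204 215 350.3370165745856 209.49171270718233
 pred heel,toe,wtop [[354.5, 206.0], [346.6, 212.9], [353.2, 207.1]]
```

Emit:
{"name": "step_arm", "arguments": {"targets": [{"angular": [0,0,0],"dp": [0,0.005,0.06],"fingers": 0.8},{"angular": [0,0,0],"dp": [0,0.007,0.16],"fingers": 0.8},{"angular": [0,0,0],"dp": [0,0.007,0.27],"fingers": 0.8},{"angular": [0,0,0],"dp": [0,0.007,0.37],"fingers": 0.8},{"angular": [0,0,0],"dp": [0,0.007,0.45],"fingers": 0.8},{"angular": [0,0,0],"dp": [0,0.007,0.5],"fingers": 0.8},{"angular": [0,0,0],"dp": [0,0.007,0.52],"fingers": 0.8},{"angular": [0,0,0],"dp": [0,0.007,0.52],"fingers": 0.8}]}}

```text
time: 16.15
tool_pos: [484.9, -277.0, 135.8]
tcp_rot: [180.0, -0.0, 8.4]
ft_force: [0.3, 0.2, -0.9]
finger_gap: 47.1
grip_force: 51.8
```

```bash
python3 chk.py; python3 - <<'E'
from h import *
np.set_printoptions(precision=1,suppress=True)
# slot opening centre vs pixels in the first top picture: dark/bright profile across the near slot
b=cv2.cvtColor(cv2.imread('pics/top.png'),6).astype(float);a=cv2.cvtColor(cv2.imread('pics/scene.png'),6).astype(float)
for n,im in(("top",b),("scene",a)):
  for v in(-20,0,20):
    xs=np.arange(-44,46,4);P=place(np.array([[x,v,61] for x in xs],float),501.3,-275,8.3)
    q=proj(n,P).astype(np.float32);print(n,v,cv2.remap(im.astype(np.float32),q[:,0],q[:,1],1).ravel().round().astype(int))
print(xs)
E
```

```text
dp [-0.   0.  -0.2] ang [ 0. -0.  0.] t 16.15 [ 484.9 -277.   135.8] [180.   -0.    8.4] 47.1448668130778
scene heel_end [(array([218.5, 172.4]), 0.75), (array([366.2, 295.9]), 0.23)]
scene short_pattern [(array([221.6, 215.8]), 0.8)]
scene window_top [(array([219.8, 180.9]), 0.82)]
scene slot [(array([223.8, 228. ]), 0.59), (array([224.3, 233. ]), 0.21)]
 mask [217.9 198.1] 0.7 542 212 230 174 216 mean 220.1771217712177 196.83025830258302
 pred 590 212 230 174 216 220.27796610169491 195.3542372881356
 pred heel,toe,wtop [[218.3, 175.2], [222.1, 214.3], [218.9, 181.2]]
top heel_end []
top short_pattern []
top window_top [(array([286.2, 224.8]), 0.72)]
top slot [(array([340.3, 217. ]), 0.51)]
 mask [245.8 179.4] 0.58 1279 224 265 153 201 mean 244.28537920250196 178.2845973416732
 pred 151 334 356 209 219 345.4635761589404 213.8543046357616
 pred heel,toe,wtop [[349.2, 210.8], [342.4, 216.7], [348.2, 211.8]]
top -20 [101  53  74  83  73  73  83  79  75  52  53  76  83  73  61  95 123 124
  87  73  83  99 131]
top 0 [108  66  73  80  73  77  84  80  75  47  47  73  80  68  54  98 124 120
  94  81  81  91 124]
top 20 [110  62  68  77  71  64  58  56  58  41  50  75  80  65  55  83  95  84
  68  74  78  86 127]
scene -20 [161 147 129 108  94  92 110 126 133 129 114  98  89  86  90  91  93  97
 102 103 103  92  71]
scene 0 [160 148 128 109  87  73  75 101 128 145 140 115  95  89  89  88  87  89
  94  99  97  87  74]
scene 20 [155 140 126 107  90  72  59  53  58  72  88 100 106 108 103  95  87  89
  95  99  98  86  73]
[-44 -40 -36 -32 -28 -24 -20 -16 -12  -8  -4   0   4   8  12  16  20  24
  28  32  36  40  44]
```

Emit:
{"name": "step_arm", "arguments": {"targets": [{"angular": [0,0,0],"dp": [0.005,0,0.02],"fingers": 0.8},{"angular": [0,0,0],"dp": [0.005,0,0.04],"fingers": 0.8},{"angular": [0,0,0],"dp": [0.005,0,0.06],"fingers": 0.8},{"angular": [0,0,0],"dp": [0.005,0,0.08],"fingers": 0.8},{"angular": [0,0,0],"dp": [0.005,0,0.1],"fingers": 0.8},{"angular": [0,0,0],"dp": [0.005,0,0.12],"fingers": 0.8},{"angular": [0,0,0],"dp": [0.005,0,0.13],"fingers": 0.8},{"angular": [0,0,0],"dp": [0.005,0,0.13],"fingers": 0.8}]}}

```text
time: 17.75
tool_pos: [485.5, -276.7, 109.3]
tcp_rot: [-180.0, 0.0, 8.4]
ft_force: [-0.6, 1.2, -1.2]
finger_gap: 47.1
grip_force: 51.8
```

Emit:
{"name": "step_arm", "arguments": {"targets": [{"angular": [0,0,0],"dp": [0,0,0.025],"fingers": 0.8},{"angular": [0,0,0],"dp": [0,0,0.05],"fingers": 0.8},{"angular": [0,0,0],"dp": [0,0,0.075],"fingers": 0.8},{"angular": [0,0,0],"dp": [0,0,0.1],"fingers": 0.8},{"angular": [0,0,0],"dp": [0,0,0.12],"fingers": 0.8},{"angular": [0,0,0],"dp": [0,0,0.14],"fingers": 0.8},{"angular": [0,0,0],"dp": [0,0,0.155],"fingers": 0.8},{"angular": [0,0,0],"dp": [0,0,0.155],"fingers": 0.8}]}}

```text
time: 18.75
tool_pos: [485.5, -276.6, 78.2]
tcp_rot: [-180.0, 0.0, 8.4]
ft_force: [0.0, -0.7, -1.9]
finger_gap: 47.2
grip_force: 51.8
```

Toe about 11.6 mm high (floor 6). Lower the rest in small steps.

Emit:
{"name": "step_arm", "arguments": {"targets": [{"angular": [0,0,0],"dp": [0,0,0.005],"fingers": 0.8},{"angular": [0,0,0],"dp": [0,0,0.01],"fingers": 0.8},{"angular": [0,0,0],"dp": [0,0,0.015],"fingers": 0.8},{"angular": [0,0,0],"dp": [0,0,0.02],"fingers": 0.8},{"angular": [0,0,0],"dp": [0,0,0.022],"fingers": 0.8},{"angular": [0,0,0],"dp": [0,0,0.022],"fingers": 0.8},{"angular": [0,0,0],"dp": [0,0,0.022],"fingers": 0.8},{"angular": [0,0,0],"dp": [0,0,0.022],"fingers": 0.8}]}}

```text
time: 19.75
tool_pos: [485.6, -276.8, 74.1]
tcp_rot: [-180.0, -0.0, 8.4]
ft_force: [-0.0, 0.0, -1.3]
finger_gap: 47.1
grip_force: 51.8
```

Emit:
{"name": "step_arm", "arguments": {"targets": [{"angular": [0,0,0],"dp": [0,0,0.003],"fingers": 0.8},{"angular": [0,0,0],"dp": [0,0,0.005],"fingers": 0.8},{"angular": [0,0,0],"dp": [0,0,0.007],"fingers": 0.8},{"angular": [0,0,0],"dp": [0,0,0.009],"fingers": 0.8},{"angular": [0,0,0],"dp": [0,0,0.01],"fingers": 0.8},{"angular": [0,0,0],"dp": [0,0,0.01],"fingers": 0.8},{"angular": [0,0,0],"dp": [0,0,0.01],"fingers": 0.8},{"angular": [0,0,0],"dp": [0,0,0.01],"fingers": 0.8}]}}

```text
time: 20.75
tool_pos: [486.0, -276.7, 72.9]
tcp_rot: [180.0, -0.0, 8.4]
ft_force: [-1.2, 1.9, 6.4]
finger_gap: 47.2
grip_force: 52.6
```

Emit:
{"name": "step_arm", "arguments": {"targets": [{"angular": [0,0,0],"dp": [0,0,-0.002],"fingers": 0.8},{"angular": [0,0,0],"dp": [0,0,-0.002],"fingers": 0.42},{"angular": [0,0,0],"dp": [0,0,-0.002],"fingers": 0.38},{"angular": [0,0,0],"dp": [0,0,-0.002],"fingers": 0.3},{"angular": [0,0,0],"dp": [0,0,-0.002],"fingers": 0.2},{"angular": [0,0,0],"dp": [0,0,-0.002],"fingers": 0.1},{"angular": [0,0,0],"dp": [0,0,-0.002],"fingers": 0},{"angular": [0,0,0],"dp": [0,0,-0.002],"fingers": 0}], "newtons": 20}}

```text
time: 21.75
tool_pos: [485.7, -276.7, 72.5]
tcp_rot: [180.0, -0.0, 8.4]
ft_force: [0.2, 0.0, 0.5]
finger_gap: 85.8
grip_force: 0.0
```

```bash
python3 chk.py
```

```text
dp [-0.   0.  -0.5] ang [ 0. -0.  0.] t 21.75 [ 485.7 -276.7   72.5] [180.   -0.    8.4] 85.77012009994795
scene heel_end [(array([221. , 191.6]), 0.63), (array([220.1, 227.7]), 0.5)]
scene short_pattern [(array([218.1, 230.7]), 0.85), (array([221.4, 195.5]), 0.72)]
scene window_top [(array([220.7, 200.9]), 0.81)]
scene slot [(array([201.7, 202.7]), 0.24)]
 mask [221.7 201.4] 0.76 367 213 229 191 220 mean 221.42779291553134 204.40054495912807
 mask [274.9 295. ] 0.31 1764 249 311 219 316 mean 277.90589569161 287.23526077097506
 pred 543 214 231 191 231 221.79558011049724 211.6243093922652
 pred heel,toe,wtop [[219.8, 192.4], [223.5, 229.5], [220.4, 198.1]]
top heel_end [(array([288. , 221.9]), 0.64)]
top short_pattern []
top window_top []
top slot [(array([180.5, 195.5]), 0.65), (array([338.6, 215.8]), 0.51)]
 mask [246.3 178.3] 0.16 1193 224 264 152 201 mean 244.27409891031013 178.4040234702431
 pred 139 332 353 211 221 342.705035971223 216.07194244604315
 pred heel,toe,wtop [[346.1, 213.2], [339.8, 218.7], [345.1, 214.1]]
```

Standing and released. Retreat straight up.

Emit:
{"name": "step_arm", "arguments": {"targets": [{"angular": [0,0,0],"dp": [0,0,-0.05],"fingers": 0},{"angular": [0,0,0],"dp": [0,0,-0.13],"fingers": 0},{"angular": [0,0,0],"dp": [0,0,-0.25],"fingers": 0},{"angular": [0,0,0],"dp": [0,0,-0.4],"fingers": 0},{"angular": [0,0,0],"dp": [0,0,-0.55],"fingers": 0},{"angular": [0,0,0],"dp": [0,0,-0.7],"fingers": 0},{"angular": [0,0,0],"dp": [0,0,-0.8],"fingers": 0},{"angular": [0,0,0],"dp": [0,0,-0.8],"fingers": 0}]}}

```text
time: 23.35
tool_pos: [486.7, -277.5, 235.1]
tcp_rot: [179.8, -0.2, 8.4]
ft_force: [0.9, 0.4, -0.4]
finger_gap: 85.2
grip_force: 0.0
```

```bash
sed -i 's/^q=sense.*/q=np.array([485.7,-276.7,72.5]);z0=6/' chk.py; python3 chk.py
```

```text
dp [-0.  -0.   0.3] ang [ 0. -0.  0.] t 23.35 [ 486.7 -277.5  235.1] [179.8  -0.2   8.4] 85.1576812112736
scene heel_end [(array([220. , 191.9]), 0.55)]
scene short_pattern [(array([221.7, 226.7]), 0.78), (array([221. , 189.9]), 0.71)]
scene window_top [(array([221.7, 196.2]), 0.55), (array([222. , 234.9]), 0.26)]
scene slot [(array([222.6, 227.7]), 0.75)]
 mask [220.3 206. ] 0.64 336 214 229 192 220 mean 221.6577380952381 205.3095238095238
 mask [269.8 237.2] 0.28 207 263 278 222 250 mean 270.7536231884058 235.84057971014494
 pred 542 214 231 191 231 221.78966789667896 211.58856088560884
 pred heel,toe,wtop [[219.8, 192.3], [223.5, 229.5], [220.4, 198.1]]
top heel_end [(array([298.1, 158.9]), 0.65), (array([344.7, 217.8]), 0.47)]
top short_pattern [(array([337.9, 220.2]), 0.58)]
top window_top [(array([345.9, 215.4]), 0.65)]
top slot [(array([340.7, 215.2]), 0.79)]
 mask [340.4 218.2] 0.7 102 334 351 213 220 mean 343.01960784313724 216.48039215686273
 pred 137 332 353 211 221 342.7810218978102 216.007299270073
 pred heel,toe,wtop [[346.1, 213.2], [339.8, 218.7], [345.1, 214.1]]
```

```bash
python3 -c "
from bench import *
print(hand_in())"
```

```text
the job is handed in; nothing more can be done
None
```

The shorter pattern was lifted off its hook and lowered toe down until it touched the floor of the near slot. It was then released, still stood upright in both camera views after the arm withdrew, and the job is handed in (about 23 s used).

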